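Clamp the lash-practice head with the T-key

TASK

Take the T-key from its stand, lower it down the shaft of the clamp column beside the practice head until its socket drops fully over the square stem at the bottom (feel for the angle), and turn the stem clockwise, seen from above, to its stop so that the clamp closes on the neck. Then put the key back in its stand, hanging upright with its collar resting on the rim, and let go. Leave the glue bottle, tweezers and lash cases where they are.

Things in the scene. Friction and masses are not known exactly. Their poses are not given: they have to be found in the camera images.
- key_grip (a point): Centre of the cross bar of the loose steel T-key (0.2 to 0.3 kg), which starts upright in its stand. z up along the shank, x along the bar. Bar 90 (x) x 14 (y) x 16 (z) mm: pinch its 14 mm sides. Below, on the same axis: neck 14 mm in diameter; round collar 44 mm in diameter, 6 mm thick, underside 32 mm below this point; shank 12 mm; socket, open end 147 mm below this point.
- key_tip (a point): Same key: centre of the open lower end of its socket, 115 mm below the collar's underside; axes as key_grip. The socket is about 27 mm across outside; its hole is square, 14.5 mm wide, 18 mm deep, with sides parallel to the key's x and y.
- stand: Fixed white board, 160 x 385 x 12 mm, with a practice head lying face up and, at one end, an aluminium clamp column 56 x 56 mm, 105 mm high. Origin on the table under the axis of the column's shaft; z up. Towards -y: a black jaw, the neck (110 mm high) from 70 mm, the head from 100 to 330 mm from the column's axis; nose top 160 mm above the table.
- shaft_mouth (a point): Centre of the open top of the column's vertical shaft, 105 mm above the table; axes as the stand. The shaft is square, 34 x 34 mm, with a square steel stem on its axis at the bottom. Key fully home: its socket end is 83 mm below this point.
- stem_top (a point): Centre of the stem's top, 65 mm below shaft_mouth; axes as the stand, NOT the square's: the square's angle differs each time and is not given. The stem is 12 mm square, tapering to 7 mm in its top 4 mm. At a wrong angle the socket stops on the taper, under 4 mm below this point; within about 0.15 rad of the square (every 90 degrees) it drops to 18 mm below, fully home.
- stem (a joint): Turn of the stem in rad since the start: 0 (clamp open), growing clockwise seen from above, to a hard stop at 1.57 (clamp closed). Tells nothing of the square's angle. It turns against about 0.15 N m of friction and stays where left; a light push on the taper does not turn it. As it turns, the black jaw moves 12 mm towards the neck.
- holder_mouth (a point): Centre of the open top of the key's stand, 125 mm above the table: a fixed grey square post 50 x 50 mm on a black foot 85 x 85 mm, with a square bore 34 x 34 mm down to the foot. The key hangs in it by its collar, socket end 115 mm below this point.
- case_center (a point): Centre of a loose stack of flat lash cases, 100 x 70 x 45 mm, lying on the table; a bystander.
- glue_center (a point): Centre of a small loose black glue bottle, 28 mm in diameter, 58 mm high; a bystander.
- tweezers_center (a point): Centre of loose steel tweezers lying flat, about 122 mm long (y), 6 mm high; a bystander.
Mind the look-alikes: they are no part of the job. Of the things that look like the part that bears key_grip, the smaller one is meant. What is shaped like the part that bears holder_mouth but white is not meant.

How it is judged (in metres and radians):
On the way, in this order (a step that is already met when the one before it is completed fails the run):
1. the key's socket is down over the square stem (z of key_tip in the frame of stand below 0.032 m and horizontal distance between key_tip and shaft_mouth below 0.008 m), for 0.2 s.
2. the stem is turned to its stop with the key on it (all of step 1 and value of joint stem above 1.45 rad), for 0.2 s.
At the end, for the whole second after the job is handed in: The stem stands at its stop (turned more than 1.45 of 1.57 rad), and the key hangs in its stand: socket end within 12 mm of the bore's axis and at least 109 mm below the rim (collar on the rim, to 6 mm), less than 0.1 rad off upright (value of joint stem above 1.45 rad and horizontal distance between key_tip and holder_mouth below 0.012 m and z of key_tip in the frame of holder_mouth below -0.109 m and angle between key_tip's own z axis and vertical below 0.1 rad); the robot touches nothing.
It fails at once if a bystander (lash cases, glue bottle or tweezers) is moved more than 30 mm (distance of any of case_center, glue_center, tweezers_center from where it was at the start of the episode above 0.03 m).
It also fails if it takes over 64 s, if anything falls off the work surface, if the arm or the gripper's body presses on something with over 40 N, if the wrist force passes 120 N, or if a joint passes its speed limit or range.

ROBOT

A 6-joint arm with a two-finger parallel gripper is mounted at the origin on the work surface. World frame = base frame: x ahead of the robot, y to its left, z up, the work surface at z = 0. Lengths are in m, angles in degrees, forces in N, time in s.
With the tool pointing down it reaches from about 0.275 to 0.85 m from the base axis. Payload 5.2 kg.
Tool frame: the origin (TCP) lies at the very end of the fingers, on their centre line; the grasp point (between the pads) lies 19 mm behind it; z points along the fingers, y is the line along which they close (so a half turn about z gives the same grasp; the last joint's range is limited). The gripper opens to 85 mm and grips with 20 to 120 N. Pads are 22 mm wide; open, the fingers measure 114 mm over their backs; the gripper's body (76 mm by 85 mm) begins 54 mm behind the grasp point. The pads swing forward as they close: fully open they stand 13 mm farther back than shut.
Start: joints at [63.209, 14.817, 87.949, -0, 77.235, -11.62], TCP at [0.144, 0.531, 0.231] pointing down, gripper open.
Joint ranges: [-179.93, 179.93], [-52.35, 119.4], [10.71, 147.94], [-69.91, 249.91], [12.55, 155.21], [-178.61, 178.61]. Speed limits (degrees/s): [147.25, 147.25, 180, 180, 180, 180].

INTERFACE

Orientations are given as a 3x3 rotation matrix whose columns are the frame's x, y, z axes.
In Python, from workcell import status, read_camera, env gives the robot as it stands.
- The arm moves only by the tool apply_moves, never from a script. Its argument "plan" is one flat list of numbers, 7 for each row, row after row: the shift along the tool's x, y, z in m, then the turn, a rotation vector about the tool's x, y, z in rad, then the closure in counts, from 0 (fully open) to 255 (shut). A call has 1 to 10 rows; each row is the pose to reach, as a shift and turn from the pose commanded when the call began, along the tool's axes at that moment; what a row does not reach only later rows make up. A row lasts 1/12 s, in which the tool goes at most 41.7 mm and 7.16 degrees, less where a joint would pass 70% of its speed; a pose out of reach is approached as far as the arm can. A call with a gripper value outside its range is refused whole. The fingers move at their own pace and stop on an object; "squeeze" is the grip in N (left out, the last holds). Time passes only in rows, so rows that repeat a pose let the fingers close. It gives the time, the measured TCP pose, the force, the opening and the grip force at its end, in the units of the state.
- status.state(): the state, without advancing time (a new reading comes with each control period).
- read_camera(name): name is "side" or "top" or "wrist"; returns a dict with "frame" (420x560x3 uint8, blue, green, red), "fx", "fy", "cx", "cy" (pixels), "rvec" (rotation vector, rad) and "tvec" (3), from world to camera coordinates, as OpenCV has them. Camera axes: x right, y down, z forward; pixel columns grow to the right and rows downward; lengths in m; the calibration is good to about 2 mm. A picture is of the moment at which its call begins. There is no depth.
- env.job_done(): hands the job in; it is judged then, once.
The state is a dict: "time_s": time; "qpos": joint angles; "qvel": joint speeds; "tau": joint torques, N m; "tcp_pos": TCP position; "tool_rot": TCP orientation; "wrist_force": force on the tool from outside, world axes, zero at the start; "ft_torque": the same for the moment, N m; "gripper_width": finger opening in m; "finger_force": force on a finger pad.
Only numpy, scipy, OpenCV 4.12 (cv2) and the standard library are available. Lean on these libraries where they do the work, as an engineer would, in place of code of your own. Each camera call takes 0.05 s, during which the arm holds its last target. There are 200 camera calls.

## Working session

There is one attempt and no reset: what is moved stays moved. The work goes in short steps, Python scripts to look and compute and a tool call to move; the robot and the scene stay as the last step left them, time stands still between calls to the robot, and variables do not carry over. Pictures are saved under pics/ and viewed, at most 15 in all, crops included, and the job is handed in when it is done.

Besides the shell and the picture viewer there is one more tool, called after "Request:" by a JSON object that holds its "method" and its "body". apply_moves: Moves the arm, as the interface text tells. Its arguments: {"type":"object","properties":{"plan":{"type":"array"},"squeeze":{"type":"number"}},"required":["plan"]}

```bash
mkdir -p pics
cat > h.py <<'E'
import numpy as np, cv2
from workcell import status, read_camera, env
def cam(n,save=None):
    c=read_camera(n); R=cv2.Rodrigues(np.array(c["rvec"],float))[0]; c["R"]=R; c["o"]=-R.T@np.array(c["tvec"],float).ravel()
    if save: cv2.imwrite("pics/"+save,c["frame"])
    return c
def ray(c,u,v): 
    d=c["R"].T@np.array([(u-c["cx"])/c["fx"],(v-c["cy"])/c["fy"],1.]); return d/np.linalg.norm(d)
def onz(c,u,v,z):
    d=ray(c,u,v); return c["o"]+d*(z-c["o"][2])/d[2]
def proj(c,p):
    q=c["R"]@(np.array(p,float)-c["o"]); return np.array([c["fx"]*q[0]/q[2]+c["cx"],c["fy"]*q[1]/q[2]+c["cy"]])
def meet(c1,p1,c2,p2):
    a,b=ray(c1,*p1),ray(c2,*p2); s=np.linalg.lstsq(np.c_[a,-b],c2["o"]-c1["o"],rcond=None)[0]
    A=c1["o"]+a*s[0];B=c2["o"]+b*s[1]; return (A+B)/2,np.linalg.norm(A-B)
E
python3 - <<'E'
from h import *
for n in ("top","side"):
    c=cam(n,n+"0.png"); print(n,c["o"].round(3),c["R"].round(2).tolist(),c["fx"])
s=status.state(); print(s)
E
```

```text
top [0.5   0.177 1.008] [[-0.03, -1.0, -0.0], [-0.99, 0.03, -0.1], [0.1, 0.0, -0.99]] 441.09593761843075
side [ 0.214 -0.212  0.738] [[0.72, -0.7, 0.02], [-0.52, -0.56, -0.64], [0.46, 0.45, -0.76]] 464.8750928881693
{'time_s': 0.1, 'qpos': array([ 6.32081409e+01,  1.48563579e+01,  8.80058311e+01, -2.98352382e-03,
        7.72330938e+01, -1.16216247e+01]), 'qvel': array([ 0.06673437, -0.00536925, -0.09629342, -0.06500101, -0.03989792,
       -0.10375224]), 'tau': array([ 9.17762845e-04, -4.46963418e+01, -2.91248381e+01, -4.86732206e-04,
        6.10396251e-03,  2.58558129e-05]), 'tcp_pos': array([0.14372335, 0.53039659, 0.23053867]), 'tool_rot': array([[-9.65155495e-01,  2.61676087e-01, -7.04263744e-04],
       [ 2.61676879e-01,  9.65154360e-01, -1.50736507e-03],
       [ 2.85281831e-04, -1.63913122e-03, -9.99998616e-01]]), 'wrist_force': array([ 0.86185329,  0.17297941, -0.62547507]), 'ft_torque': array([-0.01970216,  0.04483698,  0.03600903]), 'finger_force': 0.0, 'gripper_width': 0.0854702438680878}
```

View pics/top0.png

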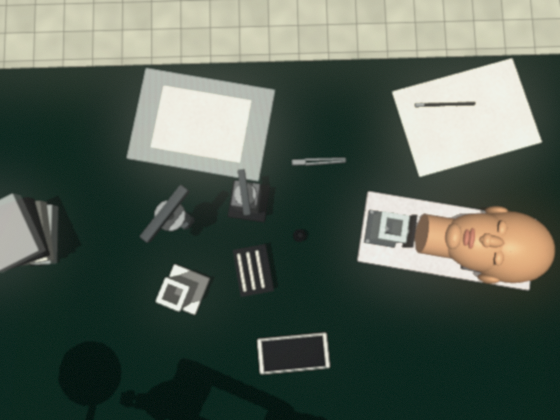

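View pics/side0.png

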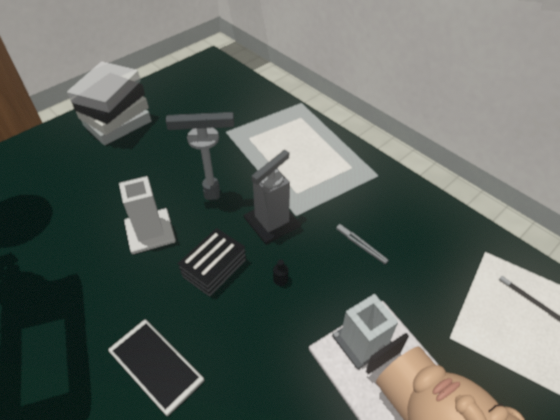

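Key candidates are the large T-key at top (165,213) / side (203,130), standing free, and the smaller one at top (246,190) / side (271,165), hanging in the grey post. The smaller one fits the description. For the stand, the grey post at (250,195) is meant, not the white post at (180,290). I'll confirm with an enlarged crop.

Run:
```python
import cv2,numpy as np
t=cv2.imread("pics/top0.png");s=cv2.imread("pics/side0.png")
f=lambda i,x,y,w,h,k:cv2.resize(i[y:y+h,x:x+w],(w*k,h*k),interpolation=cv2.INTER_CUBIC)
a=np.hstack([f(t,220,160,65,70,6),f(t,355,190,65,70,6)]);b=np.hstack([f(s,240,145,65,70,6)[:180*2,:],f(s,335,285,65,70,6)[:180*2]])
o=np.vstack([a,b]);o=o[:, :]
o=cv2.convertScaleAbs(o,alpha=1.6,beta=20);print(o.shape);cv2.imwrite("pics/crop1.png",cv2.resize(o,(780,600)) if o.shape[0]>600 else o)
```

```text
(780, 780, 3)
```

View pics/crop1.png

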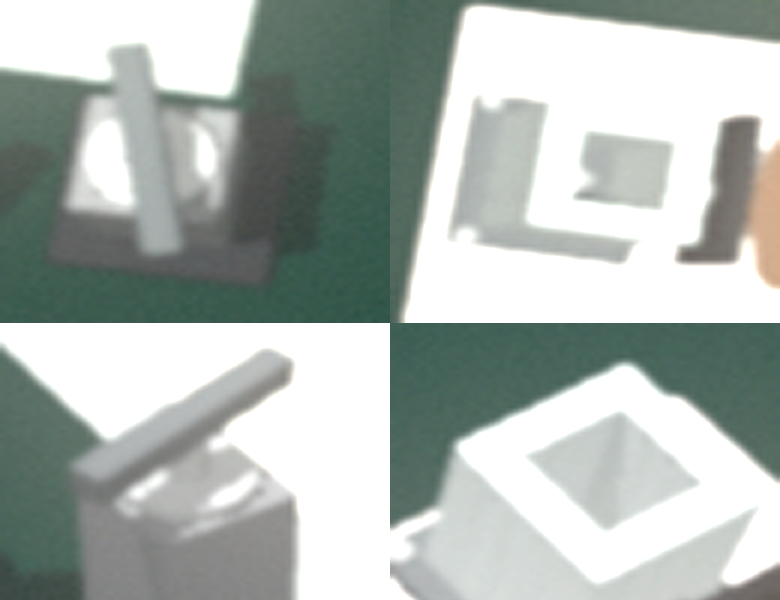

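The crop confirms it: the small T-key's collar rests on the grey post (bar from (241.7,170.2) to (246.7,214.2) in top). The column bore's centre is near top (394.2,227.1), side (372.5,316.9).

Run:
```python
from h import *
t=cam("top");s=cam("side");w=cam("wrist","w0.png")
a=onz(t,241.7,170.2,.165);b=onz(t,246.7,214.2,.165);print("bar",a,b,np.linalg.norm(a-b),np.degrees(np.arctan2(*(b-a)[1::-1])))
print("bar side",onz(s,270.5,167.1,.160),"mid",(a+b)/2)
print("holder",onz(t,245.4,193.4,.125))
print("col",onz(t,394.2,227.1,.105),onz(s,372.5,316.9,.105),meet(t,(394.2,227.1),s,(372.5,316.9)))
C=lambda c,P,z,o:[onz(c,o[0]+p[0]/6,o[1]+p[1]/4.615,z)[:2].round(4).tolist() for p in P]
print(C(t,[(200,130),(282,145),(275,210),(185,200)],.105,(355,190)))
print(C(s,[(230,89),(310,159),(222,207),(137,132)],.105,(335,285)))
S=status.state();R=S["tool_rot"];print("wrist cam in tool",R.T@(w["o"]-S["tcp_pos"]),(R.T@w["R"].T).round(2),w["fx"])
for n,p,z in(("glue",(301,236),.05),("tw",(320,160),0.006),("case",(254,270),.045)):print(n,onz(t,*p,z))
```

```text
bar [0.65637555 0.23708669 0.165     ] [0.57064626 0.22921408 0.165     ] 0.08609000905502037 -174.75318615029906
bar side [0.60758688 0.22717043 0.16      ] mid [0.6135109  0.23315039 0.165     ]
holder [0.61616345 0.23344149 0.125     ]
col [ 0.54088963 -0.06806736  0.105     ] [ 0.53990213 -0.07073909  0.105     ] (array([ 0.54146054, -0.06952574,  0.10110052]), np.float64(0.0010980745724009783))
[[0.5595, -0.0571], [0.5521, -0.0847], [0.5234, -0.0806], [0.5286, -0.0503]]
[[0.5574, -0.0581], [0.552, -0.0881], [0.523, -0.0836], [0.5281, -0.052]]
wrist cam in tool [ 6.72568772e-02 -3.26858886e-05 -1.43313050e-01] [[ 0.   -0.96 -0.26]
 [ 1.    0.   -0.  ]
 [ 0.   -0.26  0.96]] 349.2471405730041
glue [0.52966796 0.11975944 0.05      ]
tw [0.7046729  0.06747858 0.006     ]
case [0.45927843 0.22348208 0.045     ]
```

```bash
cat >> h.py <<'E'
def go(p,yaw):
    S=status.state();R=S["tool_rot"];y=np.radians(yaw)
    T=np.array([[np.cos(y),np.sin(y),0],[np.sin(y),-np.cos(y),0],[0,0,-1.]])
    d=R.T@(np.array(p)-S["tcp_pos"]); r=cv2.Rodrigues(R.T@T)[0].ravel()
    print("t",round(S["time_s"],2),"tcp",S["tcp_pos"].round(4),"yaw",np.degrees(np.arctan2(R[1,0],R[0,0])).round(2),"F",S["wrist_force"].round(1),"| shift",d.round(4),"rot",r.round(4),"rows",np.linalg.norm(d)/.0417,np.degrees(np.linalg.norm(r))/7.16)
E
python3 -c "
from h import *
go((.607,-.07,.17),185)"
```

```text
t 0.25 tcp [0.1438 0.5306 0.2309] yaw 164.83 F [ 0.2 -0.5  0. ] | shift [-0.6043 -0.4584  0.0612] rot [-8.000e-04 -3.000e-04 -3.521e-01] rows 18.247680105916018 2.817258433485146
```

Request:
{"method": "apply_moves", "body": {"plan": [-0.604,-0.458,0.0,0,0,-0.352,0,-0.604,-0.458,0.0,0,0,-0.352,0,-0.604,-0.458,0.0,0,0,-0.352,0,-0.604,-0.458,0.0,0,0,-0.352,0,-0.604,-0.458,0.0,0,0,-0.352,0,-0.604,-0.458,0.0,0,0,-0.352,0,-0.604,-0.458,0.0,0,0,-0.352,0,-0.604,-0.458,0.0,0,0,-0.352,0,-0.604,-0.458,0.0,0,0,-0.352,0,-0.604,-0.458,0.0,0,0,-0.352,0]}}

```text
time_s: 1.08
tcp_pos: [0.3924, 0.2084, 0.2316]
tool_rot: [[-0.996, -0.087, 0.001], [-0.087, 0.996, 0.0], [-0.001, 0.0, -1.0]]
wrist_force: [0.6, 1.1, 0.0]
gripper_width: 0.0854
finger_force: 0.0
```

```bash
python3 -c "
from h import *
go((.607,-.07,.165),185)"
```

```text
t 1.08 tcp [0.3924 0.2084 0.2316] yaw -175.0 F [0.6 1.1 0. ] | shift [-0.1894 -0.296   0.0666] rot [ 0.0002  0.0006 -0.    ] rows 8.578245374827473 0.0048377628653490864
```

Request:
{"method": "apply_moves", "body": {"plan": [-0.185,-0.288,0.03,0,0,0,0,-0.185,-0.288,0.03,0,0,0,0,-0.185,-0.288,0.03,0,0,0,0,-0.185,-0.288,0.03,0,0,0,0,-0.185,-0.288,0.03,0,0,0,0,-0.185,-0.288,0.03,0,0,0,0,-0.185,-0.288,0.03,0,0,0,0,-0.185,-0.288,0.03,0,0,0,0,-0.185,-0.288,0.066,0,0,0,0,-0.185,-0.288,0.066,0,0,0,0]}}

```text
time_s: 1.92
tcp_pos: [0.5999, -0.0634, 0.1591]
tool_rot: [[-0.997, -0.083, -0.008], [-0.083, 0.997, 0.002], [0.008, 0.002, -1.0]]
wrist_force: [-1.9, 0.8, -1.9]
gripper_width: 0.0856
finger_force: 0.0
```

```bash
python3 -c "
from h import *
import time
w=cam('wrist');go((.607,-.07,.165),185)
w=cam('wrist','w1.png');p=proj(w,(.541,-.0695,.105));q=proj(w,(.541,-.0695,.04));print(p,q)
x,y=int(p[0])-60,int(p[1])-50
o=cv2.resize(w['frame'][max(y,0):y+100,x:x+120],None,fx=6,fy=6,interpolation=cv2.INTER_CUBIC);print(x,y,o.shape);cv2.imwrite('pics/w1c.png',cv2.convertScaleAbs(o,alpha=1.5))"
```

```text
t 1.97 tcp [ 0.5991 -0.0616  0.1612] yaw -175.16 F [0.  0.3 0.3] | shift [-0.0071 -0.0091 -0.0039] rot [ 0.0031 -0.0076 -0.0027] rows 0.29178140306755695 0.06945163024289137
[283.12120522 135.35746712] [284.20355672 131.9393545 ]
223 85 (600, 720, 3)
```

View pics/w1c.png

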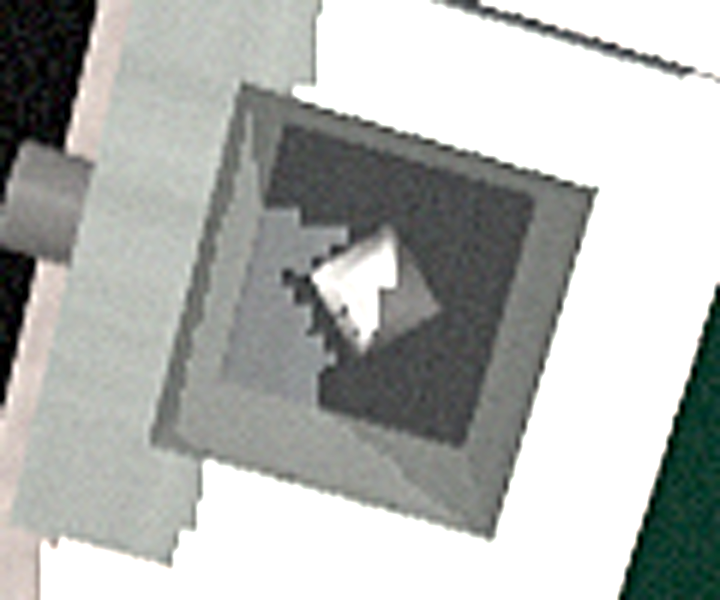

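The crop shows the shaft mouth with corners (242,88), (596,188), (492,540), (152,443), and the stem square with corners (388,225), (440,305), (362,355), (310,275).

```bash
python3 -c "
from h import *
w=cam('wrist')
f=lambda P,z:np.array([onz(w,223+p[0]/6,85+p[1]/6,z) for p in P])
for P,z in (([(242,88),(596,188),(492,540),(152,443)],.105),([(388,225),(440,305),(362,355),(310,275)],.036)):
    c=f(P,z);e=np.roll(c,-1,0)-c;print(c.mean(0),np.linalg.norm(e,axis=1),np.degrees(np.arctan2(e[:,1],e[:,0]))%90)
go((.612,.150,.26),185)
"
```

```text
[ 0.54335823 -0.0676654   0.105     ] [0.03390189 0.03416099 0.0340076  0.03366008] [79.82902465 79.21250372 78.98287613 79.0296982 ]
[ 0.54319106 -0.06771282  0.036     ] [0.01178041 0.0116712  0.01184791 0.01156032] [38.82135115 37.082073   38.27404089 36.73333359]
t 2.07 tcp [ 0.6005 -0.0602  0.1652] yaw -175.01 F [-0.5  0.   0.3] | shift [-0.0296  0.2084 -0.0947] rot [ 0.001  -0.0016 -0.0002] rows 5.535767017481833 0.014909760951185264
```

Request:
{"method": "apply_moves", "body": {"plan": [-0.01,0.04,-0.075,0,0,0,0,-0.01,0.04,-0.075,0,0,0,0,-0.037,0.29,-0.075,0,0,0,0,-0.037,0.29,-0.075,0,0,0,0,-0.037,0.29,-0.075,0,0,0,0,-0.037,0.29,-0.075,0,0,0,0,-0.037,0.29,-0.075,0,0,0,0,-0.037,0.29,-0.075,0,0,0,0,-0.037,0.29,-0.075,0,0,0,0,-0.037,0.29,-0.075,0,0,0,0]}}

```text
time_s: 2.9
tcp_pos: [0.6114, 0.2358, 0.2426]
tool_rot: [[-0.996, -0.094, 0.003], [-0.094, 0.996, 0.001], [-0.003, 0.001, -1.0]]
wrist_force: [-1.0, -0.4, -0.4]
gripper_width: 0.0856
finger_force: 0.0
```

```bash
python3 -c "
from h import *
w=cam('wrist');w=cam('wrist','w2.png');go((.612,.232,.24),185)
p=proj(w,(.612,.232,.157));print(p)
x,y=int(p[0])-90,int(p[1])-75
o=cv2.resize(w['frame'][max(y,0):y+150,x:x+180],None,fx=4,fy=4,interpolation=cv2.INTER_CUBIC);print(x,y,o.shape);cv2.imwrite('pics/w2c.png',cv2.convertScaleAbs(o,alpha=1.2))"
```

```text
t 3.0 tcp [0.6122 0.2321 0.242 ] yaw -174.89 F [ 0.3  0.1 -0.3] | shift [ 0.0002 -0.0001  0.002 ] rot [-0.0004  0.002   0.002 ] rows 0.04713251184990127 0.022803406791633566
[286.27864977 220.39566958]
196 145 (600, 720, 3)
```

View pics/w2c.png

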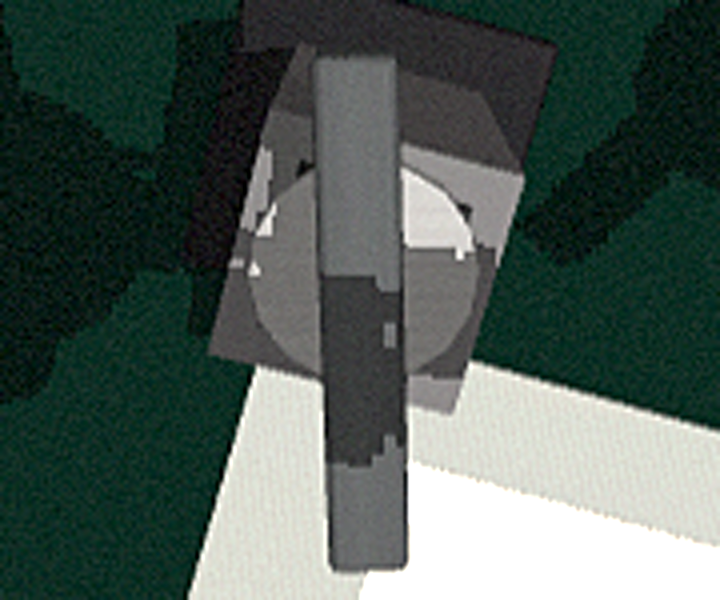

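The crop shows the bar's top face with corners (316,57), (395,57), (407,568), (330,570), and the post rim with corners (275,108), (524,178), (453,414), (210,353).

```bash
python3 -c "
from h import *
w=cam('wrist')
f=lambda P,z:np.array([onz(w,196+p[0]/4,145+p[1]/4,z) for p in P])
for P,z in (([(316,57),(395,57),(407,568),(330,570)],.165),([(275,108),(524,178),(453,414),(210,353)],.125)):
    c=f(P,z);e=np.roll(c,-1,0)-c;print(c.mean(0),np.linalg.norm(e,axis=1),np.degrees(np.arctan2(e[:,1],e[:,0])))
"
```

```text
[0.61402057 0.23089928 0.165     ] [0.01238421 0.08821864 0.01337382 0.08858295] [  95.14422753    6.76425942  -83.19885421 -173.87903525]
[0.61449817 0.23130471 0.125     ] [0.04881266 0.04937315 0.04955903 0.05016271] [ 79.30843128  -9.77077795 -99.77138101 169.36948863]
```

```bash
python3 -c "
from h import *
go((.614,.231,.140),186.4)"
```

```text
t 3.05 tcp [0.6124 0.2312 0.2417] yaw -174.98 F [ 0.5 -0.5  0.6] | shift [-0.0014 -0.0003  0.1017] rot [-0.0004  0.0016 -0.024 ] rows 2.437988843450622 0.19288275793679532
```

Request:
{"method": "apply_moves", "body": {"plan": [-0.0015,0,0.102,0,0,-0.024,0,-0.0015,0,0.102,0,0,-0.024,0,-0.0015,0,0.102,0,0,-0.024,0,-0.0015,0,0.102,0,0,-0.024,0,-0.0015,0,0.102,0,0,-0.024,0,-0.0015,0,0.102,0,0,-0.024,255,-0.0015,0,0.102,0,0,-0.024,255,-0.0015,0,0.102,0,0,-0.024,255,-0.0015,0,0.102,0,0,-0.024,255,-0.0015,0,0.102,0,0,-0.024,255], "squeeze": 80}}

```text
time_s: 3.88
tcp_pos: [0.6147, 0.2318, 0.1395]
tool_rot: [[-0.994, -0.111, 0.002], [-0.111, 0.994, 0.0], [-0.002, 0.0, -1.0]]
wrist_force: [-0.7, 0.2, 1.5]
gripper_width: 0.0256
finger_force: 0.0
```

Request:
{"method": "apply_moves", "body": {"plan": [0,0,0,0,0,0,255,0,0,0,0,0,0,255,0,0,0,0,0,0,255,0,0,0,0,0,0,255]}}

```text
time_s: 4.22
tcp_pos: [0.6145, 0.2318, 0.1392]
tool_rot: [[-0.994, -0.111, 0.001], [-0.111, 0.994, 0.0], [-0.001, 0.0, -1.0]]
wrist_force: [-1.1, 0.6, 5.9]
gripper_width: 0.0128
finger_force: 78.8
```

```bash
python3 -c "
from h import *
go((.614,.231,.290),186.4)"
```

```text
t 4.22 tcp [0.6145 0.2318 0.1392] yaw -173.62 F [-1.1  0.6  5.9] | shift [ 0.0004 -0.0008 -0.1508] rot [ 0.0002  0.0014 -0.0004] rows 3.6153233244769964 0.01131593203037801
```

Request:
{"method": "apply_moves", "body": {"plan": [0,0,-0.04,0,0,0,255,0,0,-0.08,0,0,0,255,0,0,-0.12,0,0,0,255,0,0,-0.14,0,0,0,255,0,0,-0.15,0,0,0,255,0,0,-0.15,0,0,0,255]}}

```text
time_s: 4.72
tcp_pos: [0.6149, 0.2319, 0.2902]
tool_rot: [[-0.994, -0.111, 0.003], [-0.111, 0.994, 0.001], [-0.003, 0.0, -1.0]]
wrist_force: [0.3, 0.2, -2.5]
gripper_width: 0.0126
finger_force: 78.9
```

```bash
python3 -c "
from h import *
go((.5432,-.0677,.265),217.7+0)
w=cam('wrist','w3.png');t=cam('top','t3.png');s=cam('side','s3.png')
S=status.state();print(S['gripper_width'],S['finger_force'],S['tcp_pos'])
for c in(w,t,s):print(proj(c,S['tcp_pos']),proj(c,S['tcp_pos']-[0,0,.128]))
a=s['frame'];p=proj(s,S['tcp_pos']-[0,0,.05]).astype(int);o=a[max(0,p[1]-75):p[1]+75,p[0]-70:p[0]+70]
b=w['frame'][:, :];cv2.imwrite('pics/c3.png',np.hstack([cv2.resize(o,None,fx=2.8,fy=2.8),cv2.resize(b,None,fx=.72,fy=1)[:420]]) if o.shape[0]==150 else o)
"
```

```text
t 4.72 tcp [0.6149 0.2319 0.2902] yaw -173.62 F [ 0.3  0.2 -2.5] | shift [ 0.1046 -0.2897  0.0248] rot [-0.0007  0.0034 -0.5467] rows 7.411027070512406 4.374492061459631
0.01256289991375744 78.81002160720527 [0.61301094 0.23140219 0.28513138]
[288.19810659 265.86846366] [288.35173556 201.26679481]
[240.1836537 182.7995201] [245.37378227 192.85092237]
[270.08365724 106.96052233] [271.15146852 165.571701  ]
```

View pics/c3.png

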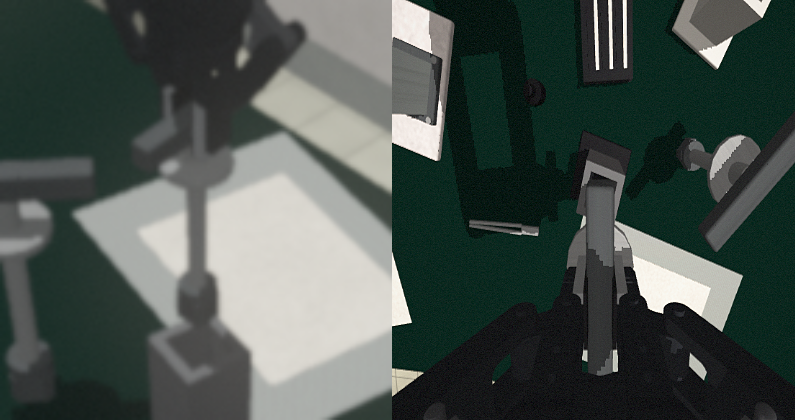

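Request:
{"method": "apply_moves", "body": {"plan": [0.105,-0.29,0.015,0,0,-0.547,255,0.105,-0.29,0.015,0,0,-0.547,255,0.105,-0.29,0.015,0,0,-0.547,255,0.105,-0.29,0.015,0,0,-0.547,255,0.105,-0.29,0.015,0,0,-0.547,255,0.105,-0.29,0.015,0,0,-0.547,255,0.105,-0.29,0.015,0,0,-0.547,255,0.105,-0.29,0.015,0,0,-0.547,255,0.105,-0.29,0.015,0,0,-0.547,255,0.105,-0.29,0.015,0,0,-0.547,255]}}

```text
time_s: 5.7
tcp_pos: [0.5406, -0.0692, 0.2709]
tool_rot: [[-0.793, -0.609, -0.004], [-0.609, 0.793, 0.002], [0.002, 0.004, -1.0]]
wrist_force: [-0.2, 0.7, -3.5]
gripper_width: 0.0124
finger_force: 79.1
```

```bash
python3 -c "
from h import *
s=cam('side');s=cam('side','s4.png');w=cam('wrist','w4.png')
go((.5432,-.0677,.20),217.7)
S=status.state();print(S['tool_rot'].round(4).tolist())
P=S['tcp_pos']-[0,0,.128];p=proj(s,P);q=proj(w,P);print(p,q,proj(s,(.5432,-.0677,.105)))
a=s['frame'];x,y=p.astype(int)-[55,70];o=cv2.resize(a[y:y+120,x:x+110],None,fx=4,fy=4,interpolation=cv2.INTER_CUBIC)
x2,y2=q.astype(int)-[45,60];o2=cv2.resize(w['frame'][max(y2,0):max(y2,0)+160,x2:x2+90],None,fx=3,fy=3);o2=np.vstack([o2,np.zeros((480-o2.shape[0],270,3),np.uint8)])
print((x,y),(x2,max(y2,0)));cv2.imwrite('pics/c4.png',np.hstack([o,o2]))
"
```

```text
t 5.85 tcp [ 0.5417 -0.0671  0.2722] yaw -142.23 F [-0.2  0.4 -2.9] | shift [-0.0008 -0.0016  0.0722] rot [ 0.0022 -0.0008  0.0012] rows 1.7310191032053206 0.021196410100049447
[[-0.7905, -0.6124, -0.002], [-0.6124, 0.7905, 0.0013], [0.0008, 0.0022, -1.0]]
[375.48639868 301.62960631] [288.0807912  206.42122062] [372.32134652 314.19388169]
(np.int64(320), np.int64(231)) (np.int64(243), np.int64(146))
```

View pics/c4.png

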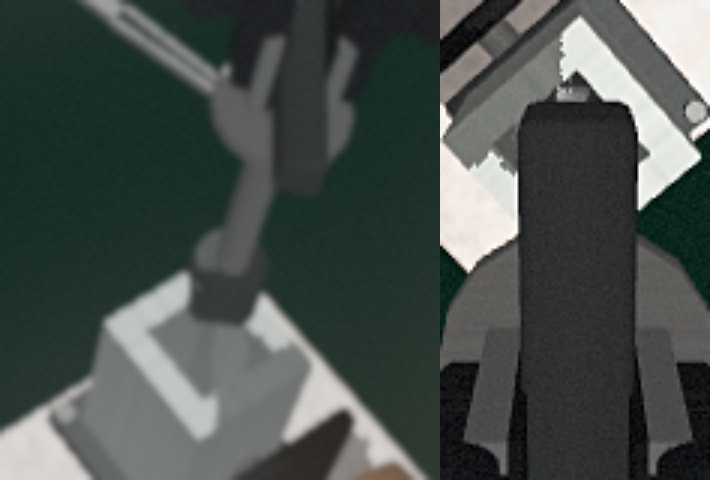

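Request:
{"method": "apply_moves", "body": {"plan": [-0.001,-0.0015,0.0,0,0,0,255,-0.001,-0.0015,0.0,0,0,0,255,-0.001,-0.0015,0.015,0,0,0,255,-0.001,-0.0015,0.03,0,0,0,255,-0.001,-0.0015,0.04,0,0,0,255,-0.001,-0.0015,0.05,0,0,0,255,-0.001,-0.0015,0.06,0,0,0,255,-0.001,-0.0015,0.07,0,0,0,255,-0.001,-0.0015,0.08,0,0,0,255,-0.001,-0.0015,0.09,0,0,0,255]}}

```text
time_s: 6.68
tcp_pos: [0.5438, -0.0688, 0.1826]
tool_rot: [[-0.791, -0.612, 0.0], [-0.612, 0.791, -0.0], [-0.0, -0.0, -1.0]]
wrist_force: [-0.2, 0.7, -3.3]
gripper_width: 0.0125
finger_force: 79.0
```

```bash
python3 -c "
from h import *
go((.5432,-.0677,.150),217.7);S=status.state();print(S['ft_torque'])"
```

```text
t 6.68 tcp [ 0.5438 -0.0688  0.1826] yaw -142.28 F [-0.2  0.7 -3.3] | shift [-0.0001  0.0012  0.0326] rot [-0.0002  0.0002  0.0003] rows 0.781495950496615 0.003109137058374064
[ 0.03061658  0.04816646 -0.04438242]
```

No contact so far. I'll continue slowly onto the stem.

Request:
{"method": "apply_moves", "body": {"plan": [0,0.0005,0.005,0,0,0,255,0,0.0005,0.01,0,0,0,255,0,0.0005,0.013,0,0,0,255,0,0.0005,0.016,0,0,0,255,0,0.0005,0.019,0,0,0,255,0,0.0005,0.02,0,0,0,255,0,0.0005,0.02,0,0,0,255]}}

```text
time_s: 7.27
tcp_pos: [0.5434, -0.0684, 0.1633]
tool_rot: [[-0.791, -0.612, -0.0], [-0.612, 0.791, -0.0], [0.0, 0.0, -1.0]]
wrist_force: [-0.9, -0.2, -2.5]
gripper_width: 0.0125
finger_force: 79.0
```

Request:
{"method": "apply_moves", "body": {"plan": [0,0,0.003,0,0,0,255,0,0,0.006,0,0,0,255,0,0,0.009,0,0,0,255,0,0,0.011,0,0,0,255,0,0,0.012,0,0,0,255,0,0,0.012,0,0,0,255]}}

```text
time_s: 7.77
tcp_pos: [0.5434, -0.0684, 0.1513]
tool_rot: [[-0.791, -0.612, 0.0], [-0.612, 0.791, 0.0], [-0.0, -0.0, -1.0]]
wrist_force: [0.6, -0.7, -3.7]
gripper_width: 0.0123
finger_force: 79.1
```

Request:
{"method": "apply_moves", "body": {"plan": [0,0,0.001,0,0,0,255,0,0,0.0015,0,0,0,255,0,0,0.0015,0,0,0,255,0,0,0.0015,0,0,0,255]}}

```text
time_s: 8.1
tcp_pos: [0.5439, -0.0685, 0.151]
tool_rot: [[-0.791, -0.612, 0.002], [-0.612, 0.791, -0.001], [-0.001, -0.002, -1.0]]
wrist_force: [-1.2, 1.4, 5.9]
gripper_width: 0.0125
finger_force: 80.2
```

Request:
{"method": "apply_moves", "body": {"plan": [0,0,-0.0008,0,0,0.1,255,0,0,-0.0008,0,0,0.2,255,0,0,-0.0008,0,0,0.3,255,0,0,-0.0008,0,0,0.4,255,0,0,-0.0008,0,0,0.5,255,0,0,-0.0008,0,0,0.6,255,0,0,-0.0008,0,0,0.7,255,0,0,-0.0008,0,0,0.8,255,0,0,-0.0008,0,0,0.9,255,0,0,-0.0008,0,0,1.0,255]}}

```text
time_s: 8.93
tcp_pos: [0.5433, -0.0687, 0.1511]
tool_rot: [[-0.941, 0.339, 0.0], [0.339, 0.941, -0.001], [-0.0, -0.001, -1.0]]
wrist_force: [-1.2, 0.4, 2.0]
gripper_width: 0.0128
finger_force: 79.9
```

```bash
python3 -c "
from h import *
go((.5432,-.0677,.150),127.7);S=status.state();print(S['ft_torque'],S['qpos'])"
```

```text
t 8.93 tcp [ 0.5433 -0.0687  0.1511] yaw 160.16 F [-1.2  0.4  2. ] | shift [0.0005 0.0009 0.0011] rot [-7.000e-04  5.000e-04  5.666e-01] rows 0.03624680518807194 4.534024812015089
[-0.14263124  0.45816449  0.17720349] [-1.88515464e+01  1.84049360e+01  9.48479521e+01 -4.81365769e-02
  6.67289100e+01 -8.89961189e+01]
```

Request:
{"method": "apply_moves", "body": {"plan": [0,0,0,0,0,0.1,255,0,0,0,0,0,0.2,255,0,0,0,0,0,0.3,255,0,0,0,0,0,0.4,255,0,0,0,0,0,0.5,255,0,0,0,0,0,0.57,255,0,0,0,0,0,0.6,255,0,0,0,0,0,0.6,255]}}

```text
time_s: 9.6
tcp_pos: [0.5432, -0.0687, 0.1511]
tool_rot: [[-0.588, 0.809, -0.0], [0.809, 0.588, -0.001], [-0.001, -0.001, -1.0]]
wrist_force: [-2.0, -1.2, 3.9]
gripper_width: 0.0124
finger_force: 80.0
```

```bash
python3 -c "
from h import *
go((.5432,-.0677,.150),127.7);S=status.state();print(S['ft_torque'])"
```

```text
t 9.6 tcp [ 0.5432 -0.0687  0.1511] yaw 126.0 F [-2.  -1.2  3.9] | shift [0.0009 0.0006 0.0011] rot [-0.0005  0.0006 -0.0297] rows 0.036543376648447916 0.23772702961347533
[-0.18862349  0.60580364  0.0840828 ]
```

Not yet at the stop (slack up to about 0.15 rad). I'll turn further and feel for the torque.

Request:
{"method": "apply_moves", "body": {"plan": [0,0,0,0,0,0.04,255,0,0,0,0,0,0.08,255,0,0,0,0,0,0.12,255,0,0,0,0,0,0.15,255,0,0,0,0,0,0.15,255]}}

```text
time_s: 10.02
tcp_pos: [0.5433, -0.0687, 0.1511]
tool_rot: [[-0.461, 0.887, -0.0], [0.887, 0.461, -0.001], [-0.001, -0.0, -1.0]]
wrist_force: [-1.6, -0.9, 4.7]
gripper_width: 0.0125
finger_force: 80.1
```

```bash
python3 -c "
from h import *
go((.5432,-.0677,.150),127.7);S=status.state();print(S['ft_torque'])"
```

```text
t 10.02 tcp [ 0.5433 -0.0687  0.1511] yaw 117.47 F [-1.6 -0.9  4.7] | shift [0.0009 0.0004 0.0011] rot [-0.0005  0.0005 -0.1786] rows 0.035040479895745734 1.4292216876156278
[-0.18795758  0.75927456  0.12900004]
```

Request:
{"method": "apply_moves", "body": {"plan": [0,0,0,0,0,0.04,255,0,0,0,0,0,0.08,255,0,0,0,0,0,0.1,255,0,0,0,0,0,0.1,255]}}

```text
time_s: 10.35
tcp_pos: [0.5434, -0.0686, 0.1511]
tool_rot: [[-0.371, 0.929, 0.0], [0.929, 0.371, -0.001], [-0.001, -0.0, -1.0]]
wrist_force: [-3.0, -2.1, 5.2]
gripper_width: 0.0128
finger_force: 80.3
```

```bash
python3 -c "
from h import *
go((.5432,-.0677,.150),127.7);S=status.state();print(S['ft_torque'])
w=cam('wrist','w5.png');t=cam('top','t5.png')
p=proj(t,(.5432,-.0677,.105)).astype(int)
o=cv2.resize(t['frame'][p[1]-45:p[1]+45,p[0]-45:p[0]+65],None,fx=4,fy=4,interpolation=cv2.INTER_CUBIC)
b=cv2.resize(w['frame'],None,fx=.64,fy=.857)
cv2.imwrite('pics/c5.png',np.hstack([cv2.convertScaleAbs(o,alpha=1.4),b]) if o.shape[0]==b.shape[0] else np.hstack([cv2.convertScaleAbs(o,alpha=1.4),cv2.resize(b,(355,360))]))
"
```

```text
t 10.35 tcp [ 0.5434 -0.0686  0.1511] yaw 111.76 F [-3.  -2.1  5.2] | shift [0.0009 0.0002 0.0011] rot [-2.000e-04  6.000e-04 -2.782e-01] rows 0.03481122329681991 2.225859676871599
[-0.27412638  0.78600663  0.13126563]
```

View pics/c5.png

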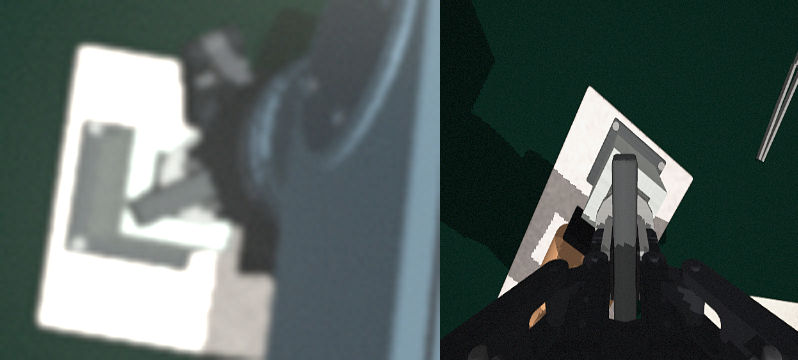

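The wrist view shows the bar at (625,155)–(625,320) still aligned with the pads, so the key isn't slipping. By geometry the socket slack is about 0.24 rad, so I'll press on a little.

Request:
{"method": "apply_moves", "body": {"plan": [0,0,0,0,0,0.03,255,0,0,0,0,0,0.06,255,0,0,0,0,0,0.08,255,0,0,0,0,0,0.08,255]}}

```text
time_s: 10.78
tcp_pos: [0.5433, -0.0686, 0.1511]
tool_rot: [[-0.295, 0.955, 0.0], [0.955, 0.295, -0.001], [-0.001, -0.0, -1.0]]
wrist_force: [-2.6, -0.7, 7.0]
gripper_width: 0.0127
finger_force: 80.3
```

```bash
python3 -c "
from h import *
go((.5432,-.0677,.150),127.7);S=status.state();print(S['ft_torque'])
"
```

```text
t 10.78 tcp [ 0.5433 -0.0686  0.1511] yaw 107.18 F [-2.6 -0.7  7. ] | shift [0.0009 0.0001 0.0011] rot [-2.000e-04  5.000e-04 -3.582e-01] rows 0.034072109824923084 2.866366262097389
[-0.28378538  0.82353501  0.14529422]
```

Request:
{"method": "apply_moves", "body": {"plan": [0,0,-0.0003,0,0,0.03,255,0,0,-0.0003,0,0,0.06,255,0,0,-0.0003,0,0,0.09,255,0,0,-0.0003,0,0,0.12,255,0,0,-0.0003,0,0,0.12,255]}}

```text
time_s: 11.2
tcp_pos: [0.5433, -0.0685, 0.1511]
tool_rot: [[-0.179, 0.984, -0.0], [0.984, 0.179, -0.0], [-0.0, -0.0, -1.0]]
wrist_force: [-1.8, -1.4, 3.3]
gripper_width: 0.0125
finger_force: 80.1
```

```bash
python3 -c "
from h import *
go((.5432,-.0677,.150),127.7);S=status.state();print(S['ft_torque'])
"
```

```text
t 11.2 tcp [ 0.5433 -0.0685  0.1511] yaw 100.31 F [-1.8 -1.4  3.3] | shift [0.0008 0.     0.0011] rot [-3.000e-04  2.000e-04 -4.781e-01] rows 0.03260074933495131 3.825555480469913
[-0.27508509  0.75638006  0.30139151]
```

Request:
{"method": "apply_moves", "body": {"plan": [0,0,0,0,0,0.03,255,0,0,0,0,0,0.06,255,0,0,0,0,0,0.06,255]}}

```text
time_s: 11.45
tcp_pos: [0.5433, -0.0685, 0.1511]
tool_rot: [[-0.12, 0.993, -0.0], [0.993, 0.12, -0.0], [-0.0, -0.0, -1.0]]
wrist_force: [-2.7, -1.1, 4.6]
gripper_width: 0.0124
finger_force: 80.2
```

```bash
python3 -c "
from h import *
go((.5432,-.0677,.150),127.7);S=status.state();print(S['ft_torque'])
w=cam('wrist','w6.png')
cv2.imwrite('pics/c6.png',cv2.resize(w['frame'][60:300,180:420],None,fx=2.5,fy=2.5))
"
```

```text
t 11.45 tcp [ 0.5433 -0.0685  0.1511] yaw 96.9 F [-2.7 -1.1  4.6] | shift [ 0.0008 -0.      0.0011] rot [-3.000e-04  3.000e-04 -5.376e-01] rows 0.032629389043353225 4.302221519151006
[-0.23809433  0.74327702  0.40282321]
```

View pics/c6.png

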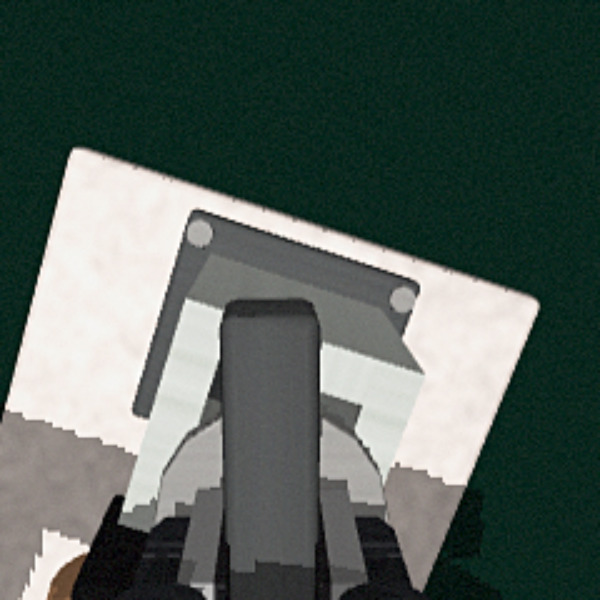

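Request:
{"method": "apply_moves", "body": {"plan": [0,0,0,0,0,0.03,255,0,0,0,0,0,0.06,255,0,0,0,0,0,0.06,255]}}

```text
time_s: 11.75
tcp_pos: [0.5434, -0.0684, 0.1511]
tool_rot: [[-0.06, 0.998, 0.0], [0.998, 0.06, -0.0], [-0.0, -0.0, -1.0]]
wrist_force: [-3.3, -1.2, 3.9]
gripper_width: 0.0125
finger_force: 80.3
```

```bash
python3 -c "
from h import *
go((.5432,-.0677,.151),120);S=status.state();print(S['ft_torque'])
t=cam('top','t6.png')
a=cv2.imread('pics/top0.png')[205:255,380:440];b=t['frame'][205:255,380:440]
for i in(a,b):
  g=i.max(2);print(''.join('#' if v<45 else '.' for v in g[28]),''.join('#' if v<45 else '.' for v in g[33]),''.join('#' if v<45 else '.' for v in g[37]))
"
```

```text
t 11.75 tcp [ 0.5434 -0.0684  0.1511] yaw 93.45 F [-3.3 -1.2  3.9] | shift [ 0.0007 -0.0001  0.0001] rot [-0.000e+00  2.000e-04 -4.635e-01] rows 0.01776886125664395 3.7086405290883153
[-0.17117921  0.80539574  0.35179752]
............................................................ ............................................................ ............................................................
.............................#.#............................ ..............................#######....................... .................................###........................
```

Request:
{"method": "apply_moves", "body": {"plan": [0,0,-0.0005,0,0,-0.1,255,0,0,-0.001,0,0,-0.2,255,0,0,-0.001,0,0,-0.3,255,0,0,-0.01,0,0,-0.32,255,0,0,-0.025,0,0,-0.32,255,0,0,-0.05,0,0,-0.32,255,0,0,-0.08,0,0,-0.32,255,0,0,-0.11,0,0,-0.32,255,0,0,-0.14,0,0,-0.32,255,0,0,-0.14,0,0,-0.32,255]}}

```text
time_s: 12.63
tcp_pos: [0.5465, -0.0689, 0.2979]
tool_rot: [[-0.369, 0.929, 0.012], [0.929, 0.369, -0.003], [-0.007, 0.01, -1.0]]
wrist_force: [0.5, 0.1, -2.1]
gripper_width: 0.013
finger_force: 79.2
```

```bash
python3 -c "
from h import *
go((.5432+.075,-.0677,.29),180);S=status.state();print(S['ft_torque'])
t=cam('top','t7.png')
"
```

```text
t 12.63 tcp [ 0.5465 -0.0689  0.2979] yaw 111.65 F [ 0.5  0.1 -2.1] | shift [-0.0253  0.067   0.0088] rot [ 0.0045  0.0121 -1.1929] rows 1.7297245560718202 9.546036717947969
[ 0.01076235 -0.09990369 -0.01697435]
```

Request:
{"method": "apply_moves", "body": {"plan": [-0.018,0.065,0,0,0,-0.12,255,-0.018,0.065,0,0,0,-0.24,255,-0.018,0.065,0,0,0,-0.36,255,-0.018,0.065,0,0,0,-0.48,255,-0.018,0.065,0,0,0,-0.6,255,-0.018,0.065,0,0,0,-0.72,255,-0.018,0.065,0,0,0,-0.84,255,-0.018,0.065,0,0,0,-0.96,255,-0.018,0.065,0,0,0,-1.08,255,-0.018,0.065,0,0,0,-1.2,255]}}

```text
time_s: 13.52
tcp_pos: [0.61, -0.0606, 0.2888]
tool_rot: [[-1.0, -0.013, -0.003], [-0.013, 1.0, 0.002], [0.003, 0.002, -1.0]]
wrist_force: [0.2, 0.3, -3.1]
gripper_width: 0.0129
finger_force: 79.4
```

```bash
python3 -c "
from h import *
w=cam('wrist');w=cam('wrist','w8.png');go((.6145,.2313,.29),185)
p=proj(w,(.5432,-.0677,.105));x,y=p.astype(int)-[60,50];y=max(y,0);print(p,x,y,proj(w,(.5432,-.0677,.036)))
S=status.state();print(proj(w,S['tcp_pos']-[0,0,.128]))
a=cv2.resize(w['frame'][y:y+100,x:x+120],None,fx=4,fy=4,interpolation=cv2.INTER_CUBIC)
b=cv2.resize(w['frame'],None,fx=.55,fy=.952)
o=np.hstack([cv2.convertScaleAbs(a,alpha=1.4),b]);print(o.shape);cv2.imwrite('pics/c8.png',o)"
```

```text
t 13.62 tcp [ 0.61   -0.0607  0.289 ] yaw -179.5 F [ 0.4 -0.4 -3. ] | shift [-0.0071  0.2919 -0.0006] rot [ 0.0016 -0.0026 -0.0785] rows 7.002110031704989 0.6288968848233414
[282.06995626 119.43840419] 222 69 [283.12073667 119.44391064]
[288.37470591 206.08461743]
(400, 788, 3)
```

View pics/c8.png

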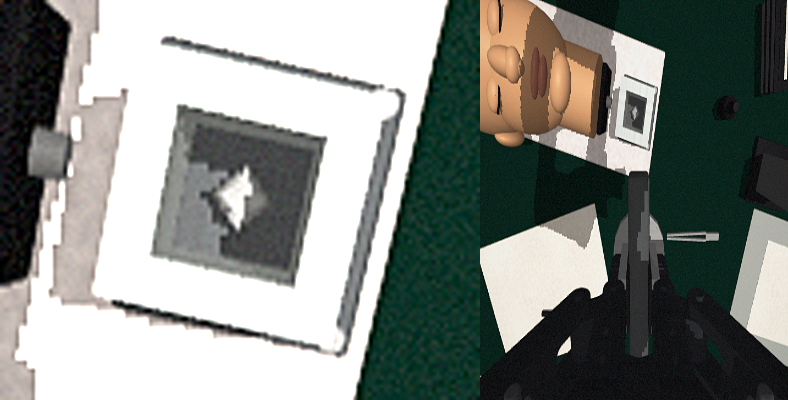

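The crop shows the jaw now well away from the column, at the neck; the stem square is near (240,198). The stem angle isn't clear at this scale, so I'll lower beside the column for the same view as before.

Request:
{"method": "apply_moves", "body": {"plan": [0.003,-0.001,0.04,0,0,-0.078,255,0.003,-0.001,0.07,0,0,-0.078,255,0.003,-0.001,0.1,0,0,-0.078,255,0.003,-0.001,0.12,0,0,-0.078,255,0.003,-0.001,0.124,0,0,-0.078,255,0.003,-0.001,0.124,0,0,-0.078,255]}}

```text
time_s: 14.12
tcp_pos: [0.606, -0.0616, 0.1646]
tool_rot: [[-0.997, -0.083, -0.005], [-0.083, 0.997, 0.002], [0.005, 0.002, -1.0]]
wrist_force: [0.4, 0.8, -1.9]
gripper_width: 0.0126
finger_force: 79.3
```

```bash
python3 -c "
from h import *
w=cam('wrist');w=cam('wrist','w9.png');go((.6145,.2313,.29),185)
p=proj(w,(.5432,-.0677,.105));x,y=p.astype(int)-[60,50];y=max(y,0);print(p,x,y)
o=cv2.resize(w['frame'][y:y+100,x:x+120],None,fx=6,fy=6,interpolation=cv2.INTER_CUBIC);cv2.imwrite('pics/c9.png',cv2.convertScaleAbs(o,alpha=1.5))"
```

```text
t 14.22 tcp [ 0.6083 -0.0622  0.168 ] yaw -175.16 F [ 0.5  0.4 -2.7] | shift [-0.0312  0.2919 -0.1221] rot [-0.0004  0.0015 -0.0028] rows 7.624271146213729 0.025612979343990386
[288.11404496 123.72350629] 228 73
```

View pics/c9.png

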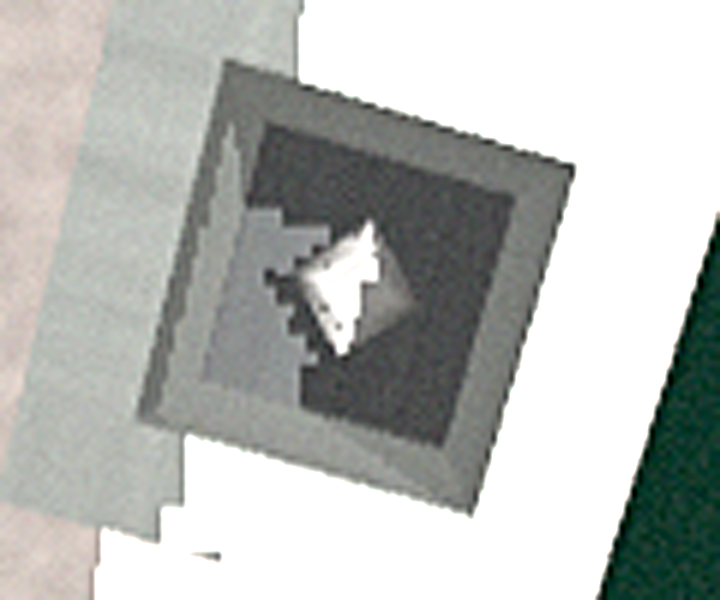

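The stem corners (370,222), (417,302), (343,355), (297,275) average −33.0°, against −32.8° before the turn. That is a turn of almost exactly 90°, so the clamp is closed. Next I'll return the key.

Request:
{"method": "apply_moves", "body": {"plan": [0,0,-0.04,0,0,0,255,0,0,-0.08,0,0,0,255,-0.01,0.03,-0.122,0,0,0,255,-0.031,0.292,-0.122,0,0,0,255,-0.031,0.292,-0.122,0,0,0,255,-0.031,0.292,-0.122,0,0,0,255,-0.031,0.292,-0.122,0,0,0,255,-0.031,0.292,-0.122,0,0,0,255,-0.031,0.292,-0.122,0,0,0,255,-0.031,0.292,-0.122,0,0,0,255]}}

```text
time_s: 15.05
tcp_pos: [0.613, 0.2372, 0.2919]
tool_rot: [[-0.996, -0.089, 0.004], [-0.089, 0.996, 0.004], [-0.005, 0.003, -1.0]]
wrist_force: [-0.9, 0.6, -4.2]
gripper_width: 0.0123
finger_force: 79.4
```

Request:
{"method": "apply_moves", "body": {"plan": [0,0,0,0,0,0,255,0,0,0,0,0,0,255,0,0,0,0,0,0,255]}}

```text
time_s: 15.3
tcp_pos: [0.6136, 0.231, 0.2904]
tool_rot: [[-0.996, -0.086, 0.002], [-0.086, 0.996, -0.0], [-0.002, -0.001, -1.0]]
wrist_force: [-0.8, -0.7, -3.3]
gripper_width: 0.0125
finger_force: 79.4
```

```bash
python3 -c "
from h import *
go((.6145,.2315,.265),185)
s=cam('side','s10.png');w=cam('wrist','w10.png');S=status.state()
P=S['tcp_pos']-[0,0,.128];p=proj(s,P);q=proj(w,P);print(p,q,proj(s,(.6145,.2313,.125)),proj(w,(.6145,.2313,.125)))
x,y=p.astype(int)-[55,80];o=cv2.resize(s['frame'][y:y+120,x:x+110],None,fx=4,fy=4,interpolation=cv2.INTER_CUBIC)
x2,y2=q.astype(int)-[70,80];y2=max(y2,0);o2=cv2.resize(w['frame'][y2:y2+200,x2:x2+140],None,fx=2.4,fy=2.4)
print((x,y),(x2,y2));cv2.imwrite('pics/c10.png',np.hstack([cv2.convertScaleAbs(o,alpha=1.3),o2]))"
```

```text
t 15.3 tcp [0.6136 0.231  0.2904] yaw -175.09 F [-0.8 -0.7 -3.3] | shift [-0.0009  0.0005  0.0254] rot [-0.0005  0.0023 -0.0016] rows 0.6101524150687394 0.023130905363206843
[271.89720808 163.87912885] [288.36339834 205.18252601] [272.01473339 177.80379281] [289.71153649 196.37249645]
(np.int64(216), np.int64(83)) (np.int64(218), np.int64(125))
```

View pics/c10.png

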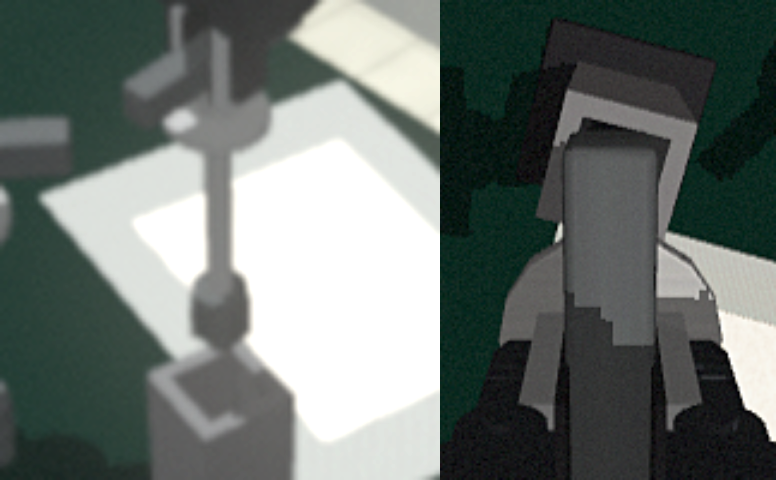

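The key hangs upright, with its tip at side col 271.5, over the bore at 272. I'll lower it.

Request:
{"method": "apply_moves", "body": {"plan": [-0.001,0.0005,0.02,0,0,0,255,-0.001,0.0005,0.035,0,0,0,255,-0.001,0.0005,0.045,0,0,0,255,-0.001,0.0005,0.06,0,0,0,255,-0.001,0.0005,0.08,0,0,0,255,-0.001,0.0005,0.1,0,0,0,255,-0.001,0.0005,0.12,0,0,0,255,-0.001,0.0005,0.135,0,0,0,255,-0.001,0.0005,0.143,0,0,0,255,-0.001,0.0005,0.145,0,0,0,255]}}

```text
time_s: 16.23
tcp_pos: [0.6135, 0.2309, 0.1422]
tool_rot: [[-0.996, -0.085, -0.003], [-0.085, 0.996, -0.001], [0.003, -0.0, -1.0]]
wrist_force: [0.4, -0.4, -3.2]
gripper_width: 0.0128
finger_force: 79.4
```

Request:
{"method": "apply_moves", "body": {"plan": [0,0,0.001,0,0,0,255,0,0,0.003,0,0,0,255,0,0,0.004,0,0,0,255,0,0,0.004,0,0,0,255]}}

```text
time_s: 16.57
tcp_pos: [0.6146, 0.2321, 0.1408]
tool_rot: [[-0.996, -0.086, 0.001], [-0.086, 0.996, 0.0], [-0.001, 0.0, -1.0]]
wrist_force: [-0.4, -0.8, -3.2]
gripper_width: 0.0127
finger_force: 79.4
```

Request:
{"method": "apply_moves", "body": {"plan": [0,0,0.001,0,0,0,255,0,0,0.0015,0,0,0,255,0,0,0.0015,0,0,0,255]}}

```text
time_s: 16.82
tcp_pos: [0.6145, 0.2322, 0.1393]
tool_rot: [[-0.996, -0.086, 0.001], [-0.086, 0.996, 0.0], [-0.001, 0.0, -1.0]]
wrist_force: [0.4, 0.6, 0.7]
gripper_width: 0.0124
finger_force: 79.9
```

The collar is now resting on the rim, so I'll release the key and retreat straight up.

Request:
{"method": "apply_moves", "body": {"plan": [0,0,0,0,0,0,150,0,0,0,0,0,0,100,0,0,0,0,0,0,0,0,0,0,0,0,0,0,0,0,0,0,0,0,0,0,0,0,0,0,0,0,0,0,0,0,0,0,0,0,0,0,0,0,0,0,0,0,0,0,0,0,0]}}

```text
time_s: 17.57
tcp_pos: [0.6142, 0.2321, 0.1385]
tool_rot: [[-0.996, -0.086, 0.0], [-0.086, 0.996, -0.0], [-0.0, -0.0, -1.0]]
wrist_force: [0.5, -0.4, -0.1]
gripper_width: 0.0855
finger_force: 0.0
```

Request:
{"method": "apply_moves", "body": {"plan": [0,0,-0.02,0,0,0,0,0,0,-0.05,0,0,0,0,0,0,-0.09,0,0,0,0,0,0,-0.12,0,0,0,0,0,0,-0.14,0,0,0,0,0,0,-0.14,0,0,0,0,0,0,-0.14,0,0,0,0,0,0,-0.14,0,0,0,0]}}

```text
time_s: 18.23
tcp_pos: [0.6136, 0.232, 0.2774]
tool_rot: [[-0.996, -0.086, -0.002], [-0.086, 0.996, -0.0], [0.002, -0.0, -1.0]]
wrist_force: [0.6, -0.0, -0.4]
gripper_width: 0.0854
finger_force: 0.0
```

```bash
python3 -c "
from h import *
s=cam('side','s11.png');t=cam('top','t11.png');go((.6145,.2315,.265),185)
a=cv2.imread('pics/side0.png');d=cv2.absdiff(a,s['frame']).max(2)
P=slice(145,245),slice(240,310);print('side diff key/post',(d[P]>40).sum(),d[P].mean())
for n,(x0,y0,x1,y1) in dict(glue=(265,255,300,290),tw=(330,220,395,268),case=(175,230,250,295)).items():print(n,(d[y0:y1,x0:x1]>40).sum())
def m(f):
  g=f[145:195,245:300];return g
b=np.hstack([cv2.resize(i[130:250,235:315],None,fx=4,fy=4,interpolation=cv2.INTER_CUBIC) for i in(a,s['frame'])]);cv2.imwrite('pics/c11.png',b)"
```

```text
t 18.33 tcp [0.6133 0.2319 0.2764] yaw -175.06 F [ 0.1 -0.3 -0.2] | shift [-0.0012 -0.0005  0.0114] rot [-0.0004 -0.0036 -0.0011] rows 0.27423923963598107 0.030057996895594893
side diff key/post 11 2.5302857142857142
glue 0
tw 151
case 0
```

View pics/c11.png

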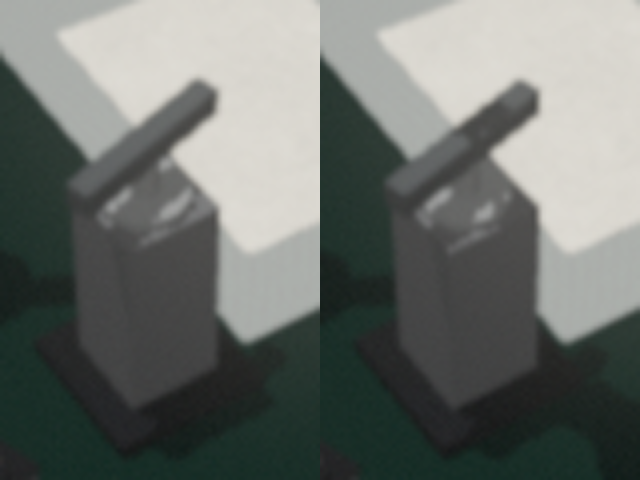

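The key hangs as it did at the start, with the bar at the same pixels. The tweezers difference is probably the arm's shadow, since nothing came near them. I'm handing in.

```bash
python3 -c "
from workcell import env
print(env.job_done())"
```

```text
the job is handed in; nothing more can be done
None
```

The clamp is closed: the stem was turned about 90° clockwise to its stop. The key hangs upright in its grey stand and is released, and the job was handed in at about 18 s with no verdict shown.

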